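Wedge the swing-out bracket shelf fast on the chive ledge

ROBOT

A 7-joint arm with a two-finger parallel gripper is mounted at the origin on the work surface. World frame = base frame: x ahead of the robot, y to its left, z up, the work surface at z = 0. Lengths are in m, angles in rad, forces in N, time in s.
With the tool pointing down it reaches from about 0.35 to 0.9 m from the base axis. Payload 19.9 kg.
Tool frame: the origin (TCP) lies at the very end of the fingers, on their centre line; the grasp point (between the pads) lies bot.grip_point_offset behind it (bot.grip_point_offset is the distance from the TCP to the grasp point, in m); z points along the fingers, y is the line along which they close (so a half turn about z gives the same grasp; the last joint's range is limited). The gripper opens to 85 mm and grips with 20 to 120 N. Pads are 22 mm wide; open, the fingers measure 114 mm over their backs; the gripper's body (76 mm by 85 mm) begins 54 mm behind the grasp point. The pads swing forward as they close: fully open they stand 13 mm farther back than shut.
Start: joints at [-1.325, 0.417, -0.01, 1.614, 0.005, 1.111, -0.053], TCP at [0.177, 0.599, 0.231] pointing down, gripper open.
Joint ranges: [-2.81, 2.81], [-0.39, 2.02], [-1.27, 1.25], [0.06, 2.57], [-1.19, 4.33], [0.19, 2], [-2.82, 2.82]. Speed limits (rad/s): [1.89, 1.89, 2.39, 2.39, 3.01, 3.01, 3.01].

INTERFACE

Orientations are given as a unit quaternion [w, x, y, z].
In Python, from bench import bot gives the robot as it stands. Calls block until the motion is done:
- bot.reach(position, orientation): joint-space move of the TCP to a pose.
- bot.move_straight(position, speed=0.15, ori=None, threshold=None): straight line of the TCP; ori=None keeps the orientation; speed is the mean speed in m/s. With threshold (N) it stops when the force on the tool has changed by that much, and returns True; else False.
- bot.goto_joints(angles): joint-space move.
- bot.release() and bot.clamp(): open the fingers fully, or close them until they stop; the grip force is fixed at half the most.
- bot.pause(seconds).
- bot.ik(position, orientation): joint angles nearest the present ones, or None.
- bot.sense(): the state.
- bot.grab_frame(name): name is "scene" or "top"; returns (picture, depth): 384x512x3 uint8, red, green, blue; 384x512 float32, m along the optical axis (not along the pixel's ray), 0 where there is no reading.
- bot.camera_model(name): a dict with "camera_matrix" (3x3 intrinsics, pixels), "position" and "attitude" of the camera in the world. Camera axes: x right, y up, looking along -z (the intrinsics and any distortion apply to the point x, -y, -z); pixel columns grow to the right and rows downward; lengths in m; the calibration is good to about 2 mm. A picture is of the moment at which its call begins. camera_model takes no time and is no camera call.
A pose or a line that the arm cannot do raises bot.PlanningError and nothing moves.
- bot.job_done(): hands the job in; it is judged then, once.
Trained networks look in the newest picture that a camera, given by its name, has taken for a name from the list of things; names that differ only in an ending like _2 or _b are one class to them, and where a whole thing is asked for, a point or a joint stands for the part that bears it (a point fixed in the world has none). Each returns a list of dicts, best first, with "p" (0 to 1); they miss things now and then, are a little off and sometimes report something else, mostly with a low value. They report only what shows in the picture. A call takes as long as a camera call. They do not tell look-alikes from the thing itself.
- bot.look_for(camera, query): "extent" ([centre column, centre row, width, height] in pixels, round what is visible of it).
- bot.masks_of(camera, query): "mask" (384x512 bool, what is visible of it) and "extent" ([centre column, centre row, width, height] in pixels, round what is visible of it).
- bot.tip_of(camera, query): "uv" ([column, row] in pixels: a listed point, or the origin of a listed thing).
The state is a dict: "clock": time; "joint_pos": joint angles; "joint_velocities": joint speeds; "tau": joint torques, N m; "position": TCP position; "orientation": TCP orientation; "ft_force": force on the tool from outside, world axes, zero at the start; "ft_torque": the same for the moment, N m; "grip_width": finger opening in m; "finger_force": force on a finger pad.
Only numpy, scipy, OpenCV 4.12 (cv2) and the standard library are available. Lean on these libraries where they do the work, as an engineer would, in place of code of your own. Each camera call takes 0.05 s, during which the arm holds its last target. There are 200 camera calls.

TASK

Swing the aluminium bracket shelf towards you until it is fully home against its stop. Then take the wooden wedge by its red block and tap it, thin end first and squarely, from the shelf's far side, under the lower rail at the yellow band, until it lifts the shelf by a few millimetres and jams it there; let go and leave the wedge in place. Leave the chive pot, beaker, watering bulb and rake where they are.

Things in the scene. Friction and masses are not known exactly. Their poses are not given: they have to be found in the camera images.
- shelf_post: Fixed dark steel post, 22 mm across, 221 mm tall, on a 70 x 70 x 6 mm foot. Origin on the hinge axis at ledge level, z up. With the shelf home (swing 0) the shelf's axes are parallel to the post's: the shelf reaches from the post along the post's -y and its front (the side away from the robot) looks along the post's -x.
- swing (a joint): Angle of the bracket shelf about the post, rad: 0 = fully home against its stop (goes no farther); grows to at most 1.2 as the free end swings away from the robot (clockwise from above). Light friction (0.06 N m) leaves it where it is let go. Shelf, 0.6 kg: an upright aluminium web 4 mm thick, 20 to 260 mm from the hinge axis, with a round 12 mm rail along its lower edge and a plate on top.
- lift (a joint): How far the shelf is raised on its post, m: 0 = resting down, at most 0.014. Lifting takes about 6 N plus 0.5 N per mm, and it sinks back when not held up. Only the wedge holds it up.
- rail_band (a point): Middle of the 30 mm wide yellow band on the underside of the lower rail: in the web's plane (which holds the hinge axis), 200 mm from the hinge axis, 18 mm above the ledge when lift is 0. Moves with the shelf; its axes are the shelf's (x from front to back, -y towards the free end).
- lip_band (a point): Yellow band on the plate's front lip, a good place to push: 132 mm up, 42 mm in front of the web, 200 mm from the hinge axis. Moves with the shelf, same axes. Plate: top at 140 mm, from 42 mm in front of the web to 62 mm behind, both lips from 122 to 142 mm high. It overhangs the wedge's place: a gripper holding the wedge must lean away from the shelf 28 to 45 degrees.
- wedge: Loose wedge, about 0.12 kg, 28 mm wide (y), lying flat. Origin on its underside below the middle of the red grip block, z up, x to the thin nose. Block: x -17 to 17 mm, 40 mm tall, upright sides. Top falls evenly from 30 mm at x = 15 to 6 mm at the nose, x = 115. Rail touches it with the nose 50 mm past the rail; each further 4 mm lifts the shelf about 1 mm; friction holds it.
- wedge_nose (a point): Middle of the wedge's thin end at its underside, 115 mm along the wedge's x from its origin; same axes.
- chive_pot: Loose clay pot, 90 mm across, 80 mm tall, with chives to 170 mm; origin under its centre. Leave alone.
- beaker: Loose glass measuring beaker, 72 mm across, 95 mm tall; origin under its centre. Leave alone.
- bulb: Loose pink watering bulb, 72 mm across, 120 mm tall with its spout; origin under its centre. Leave alone.
- rake: Loose steel hand rake lying flat, 270 mm long along its x, head 70 mm wide at +x; origin near its middle, below the front end of the wooden handle. Leave alone.
There are look-alikes about, which are no part of the job. Of the things shaped like the wedge, the wooden one is meant.

How it is judged:
By the outcome, as a careful person would: the job done as asked, in the order asked, and still so for the second after the job is handed in, with the robot touching nothing.
It also fails if it takes over 58 s, if anything falls off the work surface, if the arm or the gripper's body presses on something with over 40 N, if the wrist force passes 120 N, or if a joint passes its speed limit or range.

## Working session

There is one attempt and no reset: what is moved stays moved. The work goes in short steps, each a Python script; the robot and the scene stay as the last script left them, time stands still between calls to the robot, and variables do not carry over. Pictures are saved under pics/ and viewed, at most 10 in all, crops included, and the job is handed in when it is done.

```bash
ls; mkdir -p pics; cat > h.py <<'E'
import numpy as np, cv2
from bench import bot
from scipy.spatial.transform import Rotation as R
def cam(n):
    m=bot.camera_model(n); q=np.array(m["attitude"],float)
    Rm=q if q.shape==(3,3) else R.from_quat(q[[1,2,3,0]]).as_matrix()
    return np.array(m["camera_matrix"]),np.array(m["position"]),Rm,m
def pt(n,u,v,d):
    K,p,Rm,_=cam(n); x=(u-K[0,2])/K[0,0]*d; y=(v-K[1,2])/K[1,1]*d
    return p+np.stack([x,-y,-d*np.ones_like(x)],-1)@Rm.T
def ray(n,u,v,z):
    K,p,Rm,_=cam(n); r=Rm@np.array([(u-K[0,2])/K[0,0],-(v-K[1,2])/K[1,1],-1]); return p+r*(z-p[2])/r[2]
def proj(n,X):
    K,p,Rm,_=cam(n); c=(np.atleast_2d(X)-p)@Rm; c=c*[1,-1,-1]; return (c/c[:,2:])@K.T[:,:2]
def cloud(n,d):
    v,u=np.mgrid[:384,:512]; return pt(n,u.astype(float),v.astype(float),d)
E
python3 - <<'E'
from h import *
ims=[]
for n in("scene","top"):
    im,d=bot.grab_frame(n); cv2.imwrite(f"pics/{n}0.png",im[:,:,::-1]); np.save(n+"0.npy",d)
    print(n,bot.camera_model(n))
    for q in("shelf_post","wedge","wedge_nose","lip_band","rail_band","chive_pot","beaker","bulb","rake"):
        for r in bot.tip_of(n,q)[:4]:
            u,v=r["uv"]; print(q,np.round(r["uv"],1),round(r["p"],2),ray(n,u,v,{"lip_band":.132,"rail_band":.018}.get(q,0)).round(3))
print(bot.sense()["clock"],bot.grip_point_offset, bot.sense()["orientation"])
E
```

```text
pics
scene {'camera_matrix': array([[484.18850239,   0.        , 249.49048703],
       [  0.        , 484.18850239, 191.68013534],
       [  0.        ,   0.        ,   1.        ]]), 'position': array([ 1.3907352 , -0.10890839,  0.94789959]), 'attitude': array([0.69981741, 0.28459305, 0.25442157, 0.6037649 ])}
shelf_post [188.1 206. ] 0.83 [ 0.483 -0.158  0.   ]
wedge [358.4 289. ] 0.94 [0.805 0.215 0.   ]
wedge [395.6 248.8] 0.91 [0.706 0.34  0.   ]
wedge [394.9 204.4] 0.61 [ 0.562  0.391 -0.   ]
wedge_nose [381.6 174.9] 0.97 [0.446 0.394 0.   ]
wedge_nose [330.  183.1] 0.92 [0.456 0.241 0.   ]
wedge_nose [410.2 288.5] 0.83 [0.821 0.333 0.   ]
wedge_nose [255.6 224.1] 0.74 [0.574 0.012 0.   ]
lip_band [247.5 202.9] 0.97 [ 0.621 -0.014  0.132]
lip_band [329.5 162. ] 0.22 [0.511 0.211 0.132]
rail_band [255.6 223.5] 0.83 [0.588 0.01  0.018]
chive_pot [326.5 162.1] 0.89 [0.368 0.254 0.   ]
beaker [110.5 193.7] 0.86 [ 0.403 -0.368 -0.   ]
beaker [265.4 277.6] 0.7 [ 0.742  0.01  -0.   ]
beaker [188.5 204. ] 0.17 [ 0.476 -0.156  0.   ]
bulb [125.7 257.7] 0.62 [ 0.633 -0.318  0.   ]
rake [
[... 446 characters left out ...]
wedge [264.3 173.5] 0.7 [ 0.638 -0.029  0.   ]
wedge [157.4 154.5] 0.68 [0.712 0.331 0.   ]
wedge [144.7 201.1] 0.63 [0.555 0.376 0.   ]
wedge_nose [187.5 229.9] 0.96 [0.455 0.233 0.   ]
wedge_nose [141.7 231.3] 0.87 [0.454 0.386 0.   ]
wedge_nose [156.4 121.8] 0.85 [0.824 0.334 0.   ]
wedge_nose [132.1 175.9] 0.84 [0.641 0.417 0.   ]
lip_band [263.3 171.2] 0.95 [ 0.629 -0.022  0.132]
chive_pot [180.6 256.7] 0.92 [0.366 0.258 0.   ]
beaker [364.  238.2] 0.74 [ 0.411 -0.357  0.   ]
bulb [349.2 172.2] 0.83 [ 0.634 -0.316  0.   ]
rake [252.4 138.6] 0.56 [0.758 0.008 0.   ]
rake [347.7 171.6] 0.33 [ 0.637 -0.311  0.   ]
1.0 0.0187 [ 8.10402994e-06  1.43402374e-01  9.89664468e-01 -1.12779459e-05]
```

```bash
python3 - <<'E'
import cv2,numpy as np
a=cv2.imread("pics/scene0.png");b=cv2.imread("pics/top0.png")
cv2.imwrite("pics/s_crop.png",cv2.resize(a[100:340,60:460],(800,480),interpolation=cv2.INTER_CUBIC))
cv2.imwrite("pics/t_crop.png",cv2.resize(b[80:300,90:410],(800,550),interpolation=cv2.INTER_CUBIC))
E
```

```text
(no output)
```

View pics/s_crop.png

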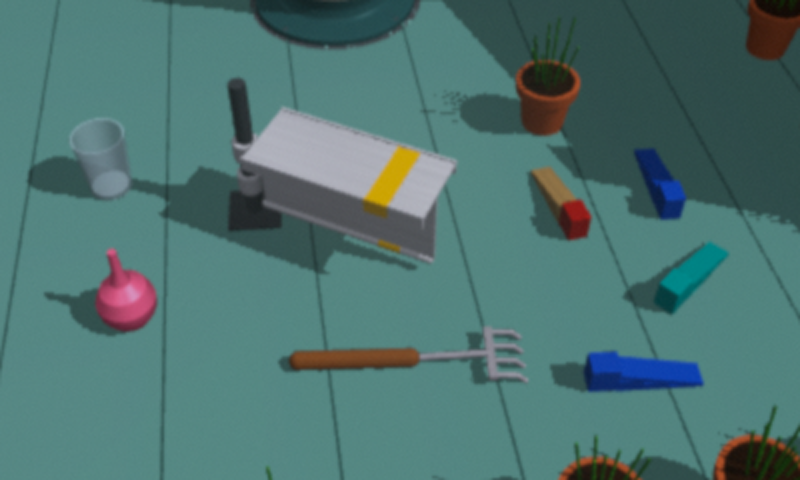

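View pics/t_crop.png

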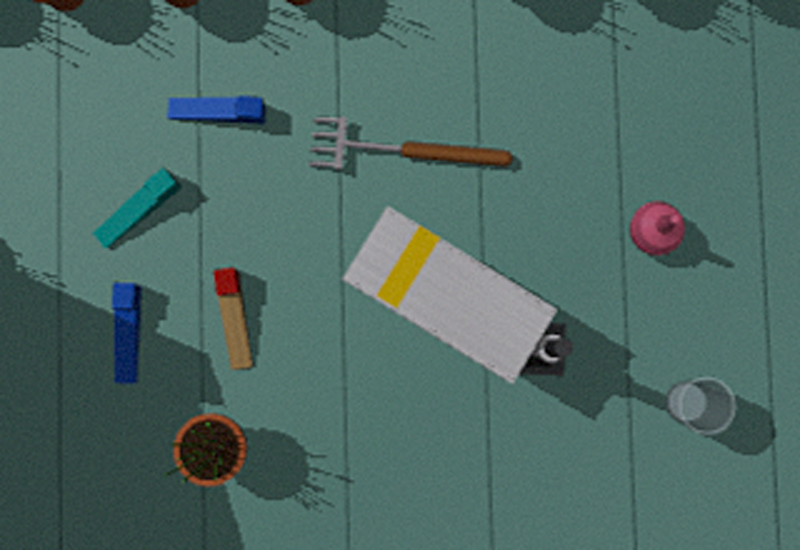

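```bash
cat >> h.py <<'E'
def shelf(n="top",d=None,H=None,lo=.13,hi=.16):
    """plate rectangle -> (yaw dir d outward, rect)"""
    if d is None: _,d=bot.grab_frame(n)
    P=cloud(n,d); X=P[(d>0)&(P[...,2]>lo)&(P[...,2]<hi)]
    X=X[(abs(X[:,0]-.55)<.25)&(X[:,1]>-.17)&(X[:,1]<.17)]
    r=cv2.minAreaRect(X[:,:2].astype(np.float32)); return r,cv2.boxPoints(r),X
def wedge(n,im,d):
    hsv=cv2.cvtColor(im,cv2.COLOR_RGB2HSV); P=cloud(n,d)
    near=(abs(P[...,0]-.5)<.2)&(abs(P[...,1]-.15)<.16)
    h,s,v=cv2.split(hsv)
    red=near&((h<5)|(h>174))&(s>170)&(P[...,2]>.005); wood=near&(h>=7)&(h<24)&(s>70)&(P[...,2]>.003)
    return P,red,wood
E
python3 - <<'E'
from h import *
for n in("scene","top"):
    im=cv2.imread(f"pics/{n}0.png")[:,:,::-1].copy(); d=np.load(n+"0.npy")
    r,b,X=shelf(n,d); print(n,"plate",r,b.round(3).tolist(),len(X),np.median(X[:,2]))
    P=cloud(n,d); T=P[(P[...,2]>.19)&(P[...,2]<.24)&(abs(P[...,0]-.49)<.06)&(abs(P[...,1]+.16)<.06)]
    print("post",T.mean(0) if len(T) else 0,len(T),T[:,2].max() if len(T) else 0)
    P,red,wood=wedge(n,im,d)
    rt=red&(P[...,2]>.034)
    for m in(red,rt,wood):
        Y=P[m]; print(m.sum(),Y.mean(0).round(4),Y.min(0).round(3),Y.max(0).round(3))
    fl=(P[...,2]<.01)&(P[...,2]>-.02); print("floor",np.median(P[fl][:,2]))
    # red mask via network
    for q in("wedge",):
        for o in bot.masks_of(n,q)[:4]:
            Y=P[o["mask"]]; print(o["p"],o["extent"],Y[:,:2].mean(0).round(3),np.round(cv2.minAreaRect(Y[:,:2].astype(np.float32))[0],3),cv2.minAreaRect(Y[:,:2].astype(np.float32))[1:])
E
```

```text
scene plate ((0.5414842963218689, -0.04786968231201172), (0.2681122422218323, 0.10998158156871796), 56.38468933105469) [[0.42100000381469727, -0.1289999932050705], [0.5130000114440918, -0.1899999976158142], [0.6610000133514404, 0.032999999821186066], [0.5699999928474426, 0.09399999678134918]] 3417 0.14096135614479066
post [ 0.4854758  -0.15925092  0.21069974] 131 0.22443235671963857
156 [0.5874 0.25   0.0335] [0.563 0.235 0.005] [0.599 0.263 0.046]
102 [0.5832 0.2493 0.0401] [0.563 0.235 0.034] [0.598 0.263 0.046]
1090 [0.4412 0.2225 0.0592] [ 0.321 -0.009  0.003] [0.634 0.31  0.145]
floor 0.0010166988450273085
0.93 [389.9, 192.6, 24.6, 32.9] [0.543 0.379] [0.936 0.17 ] ((0.07234510779380798, 1.0649412870407104), 62.41056442260742)
0.81 [342.4, 201.2, 30.3, 33.5] [0.549 0.245] [0.53  0.255] ((0.13598713278770447, 0.05270799994468689), 7.466911315917969)
0.69 [380.6, 285.3, 60.2, 21.6] [0.823 0.251] [1.065 0.068] ((0.12034689635038376, 0.7304631471633911), 52.12907409667969)
top plate ((0.5403196811676025, -0.052564993500709534), (0.2723701298236847, 0.10444533824920654), 57.007873535
[... 294 characters left out ...]
44] [0.333 0.234 0.03 ] [0.595 0.298 0.088]
89 [0.5618 0.2491 0.0447] [0.333 0.234 0.034] [0.595 0.298 0.088]
949 [0.4379 0.1947 0.3392] [ 0.31  -0.004  0.003] [0.629 0.309 1.331]
floor 0.001484952544238194
0.97 [142.8, 213.8, 15.3, 39.5] [0.518 0.385] [0.516 0.39 ] ((0.04541299492120743, 0.12793174386024475), 89.6263427734375)
0.81 [178.9, 122.8, 42.0, 10.0] [0.809 0.256] [0.684 0.139] ((0.4703063666820526, 0.09828803688287735), 43.811336517333984)
0.59 [144.2, 164.2, 33.7, 32.8] [0.681 0.366] [0.617 0.202] ((0.4518584609031677, 0.12238333374261856), 69.21158599853516)
0.55 [183.2, 206.4, 17.7, 40.3] [0.532 0.24 ] [0.489 0.16 ] ((0.27183830738067627, 0.11566947400569916), 63.37531661987305)
```

```bash
cat >> h.py <<'E'
def quat(Rm): return R.from_matrix(Rm).as_quat()[[3,0,1,2]]
def tool(nose,lean,flip=1):
    """nose: xy dir; lean: tool body leans opposite to nose; fingers close across nose"""
    a=np.array([*nose,0]); a/=np.linalg.norm(a); z=np.sin(lean)*a+np.cos(lean)*np.array([0,0,-1.]); 
    y=flip*np.cross([0,0,1.],a); return np.column_stack([np.cross(y,z),y,z])
H=np.array([.485,-.16])
def fit(ims):
    from scipy.optimize import minimize
    T=[]
    for n,(im,d) in ims.items():
        h,s,v=cv2.split(cv2.cvtColor(im,cv2.COLOR_RGB2HSV))
        T.append((n,((h<4)|(h>174))&(s>170),(h>=7)&(h<24)&(s>70)))
    def model(p):
        c,s=np.cos(p[2]),np.sin(p[2]); M=np.array([[c,s,0],[-s,c,0],[0,0,1]]); o=[p[0],p[1],p[3] if len(p)>3 else 0]
        bl=np.array([[x,y,z] for x in(-.017,.017) for y in(-.014,.014) for z in(0,.04)])@M+o
        rp=np.array([[x,y,z] for y in(-.014,.014) for x,z in((.017,0),(.017,.0295),(.115,0),(.115,.006))])@M+o
        return bl,rp
    S=8
    def hull(n,X):
        m=np.zeros((384*4,512*4),np.uint8); q=cv2.convexHull(proj(n,X).astype(np.float32))
        cv2.fillConvexPoly(m,np.round((q+.5)*4*16).astype(np.int32),255,shift=4); return m
    def cost(p):
        t=0
        for n,r,w in T:
            bl,rp=model(p); a=hull(n,np.vstack([bl])); b=hull(n,rp); 
            c=proj(n,np.vstack([bl,rp])); lo=np.maximum(c.min(0).astype(int)-12,0); hi=c.max(0).astype(int)+12
            sl=np.s_[lo[1]:hi[1],lo[0]:hi[0]]
            A=cv2.resize(a,(512,384),interpolation=cv2.INTER_AREA)[sl]/255.; B=cv2.resize(b,(512,384),interpolation=cv2.INTER_AREA)[sl]/255.
            U=np.maximum(A,B); t+=((U-(r|w)[sl])**2).sum()+((A-r[sl])**2).sum()*.7
        return t
    return cost,minimize
def fitw(ims,p0):
    cost,mz=fit(ims); p0=np.array(p0)
    r=mz(cost,p0,method="Nelder-Mead",options=dict(initial_simplex=p0+np.array([[0,0,0],[.012,0,0],[0,.012,0],[0,0,.15]]),xatol=2e-4,fatol=.1)); return r.x,r.fun
E
cat > ikc.py <<'E'
from h import *
for ps in ([.57,.25],[.63,.04],[.53,.04]):
  for lean in (30,36,42):
    for f in(1,-1):
        Rm=tool([-1,0],np.radians(lean),f); g=np.array([*ps,.027]); t=g+Rm[:,2]*bot.grip_point_offset
        q=bot.ik(t,quat(Rm)); print(ps,lean,f,None if q is None else np.round(q,2))
E
python3 ikc.py
python3 - <<'E'
from h import *
ims={n:(cv2.imread(f"pics/{n}0.png")[:,:,::-1].copy(),None) for n in("scene","top")}
print(fitw(ims,[.57,.25,np.pi+.11]))
for n in ims: print(fitw({n:ims[n]},[.57,.25,np.pi+.11]))
Rm=tool([-1,0],0.,1); print(bot.sense()["position"])
for f in(1,-1): 
  for P in([.68,-.05,.3],[.68,-.05,.112],[.48,.065,.112]): q=bot.ik(P,quat(tool([-1,0],0.,f))); print(f,P,None if q is None else np.round(q,2))
E
```

```text
(array([0.57887203, 0.25005054, 3.24469281]), np.float64(287.75841138023833))
(array([0.57478179, 0.24931458, 3.22668169]), np.float64(213.52258977316416))
(array([0.57885015, 0.25039421, 3.25984913]), np.float64(63.20522106881969))Traceback (most recent call last):
  File "ikc.py", line 5, in <module>
    Rm=tool([-1,0],np.radians(lean),f); g=np.array([*ps,.027]); t=g+Rm[:,2]*bot.grip_point_offset
  File "h.py", line 32, in tool
    a=np.array([*nose,0]); a/=np.linalg.norm(a); z=np.sin(lean)*a+np.cos(lean)*np.array([0,0,-1.]);
                           ^^^^^^^^^^^^^^^^^^^^
numpy._core._exceptions._UFuncOutputCastingError: Cannot cast ufunc 'divide' output from dtype('float64') to dtype('int64') with casting rule 'same_kind'
Traceback (most recent call last):
  File "h.py", line 32, in tool
    a=np.array([*nose,0]); a/=np.linalg.norm(a); z=np.sin(lean)*a+np.cos(lean)*np.array([0,0,-1.]);
                           ^^^^^^^^^^^^^^^^^^^^
numpy._core._exceptions._UFuncOutputCastingError: Cannot cast ufunc 'divide' output from dtype('float64') to dtype('int64') with casting rule 'same_kind'
```

```bash
sed -i 's/a=np.array(\[\*nose,0\])/a=np.array([*nose,0.])/' h.py
python3 ikc.py
python3 - <<'E'
from h import *
for f in(1,-1): 
  for P in([.68,-.05,.3],[.68,-.05,.112],[.48,.065,.112]): q=bot.ik(P,quat(tool([-1,0],0.,f))); print(f,P,None if q is None else np.round(q,2))
E
```

```text
[0.57, 0.25] 30 1 [-0.73  1.03  0.61  1.37 -0.63  1.46 -1.54]
[0.57, 0.25] 30 -1 [-0.43  0.94  0.09  1.36 -0.26  1.35  1.33]
[0.57, 0.25] 36 1 [-0.7   1.09  0.62  1.29 -0.65  1.59 -1.54]
[0.57, 0.25] 36 -1 [-0.41  1.    0.08  1.28 -0.27  1.48  1.33]
[0.57, 0.25] 42 1 [-0.68  1.16  0.63  1.21 -0.67  1.72 -1.54]
[0.57, 0.25] 42 -1 [-0.39  1.06  0.06  1.19 -0.28  1.6   1.33]
[0.63, 0.04] 30 1 [-0.48  1.09  0.7   1.31 -0.57  1.5  -1.27]
[0.63, 0.04] 30 -1 [-0.22  0.98  0.22  1.3  -0.21  1.41  1.61]
[0.63, 0.04] 36 1 [-0.45  1.15  0.71  1.22 -0.57  1.63 -1.28]
[0.63, 0.04] 36 -1 [-0.2   1.04  0.21  1.21 -0.2   1.54  1.61]
[0.63, 0.04] 42 1 [-0.43  1.22  0.72  1.13 -0.57  1.76 -1.28]
[0.63, 0.04] 42 -1 [-0.18  1.1   0.19  1.12 -0.19  1.67  1.6 ]
[0.53, 0.04] 30 1 [-0.54  0.94  0.65  1.62 -0.51  1.32 -1.26]
[0.53, 0.04] 30 -1 [-0.27  0.83  0.24  1.61 -0.22  1.25  1.64]
[0.53, 0.04] 36 1 [-0.52  1.    0.66  1.55 -0.51  1.45 -1.25]
[0.53, 0.04] 36 -1 [-0.25  0.89  0.22  1.54 -0.21  1.37  1.63]
[0.53, 0.04] 42 1 [-0.51  1.07  0.67  1.47 -0.51  1.57 -1.25]
[0.53, 0.04] 42 -1 [-0.23  0.95  0.21  1.46 -0.2   1.49  1.62]
1 [0.68, -0.05, 0.3] [-0.5   0.59  0.84  1.39 -0.44  1.35 -1.22]
1 [0.68, -0.05, 0.112] [-0.48  0.78  0.79  1.57 -0.62  1.05 -1.09]
1 [0.48, 0.065, 0.112] [-0.87  0.44  0.82  2.08 -0.45  0.8  -1.35]
-1 [0.68, -0.05, 0.3] [-0.38  0.54  0.63  1.39 -0.32  1.32  1.83]
-1 [0.68, -0.05, 0.112] [-0.28  0.68  0.45  1.56 -0.34  0.98  1.85]
-1 [0.48, 0.065, 0.112] [-0.52  0.35  0.38  2.07 -0.19  0.75  1.55]
```

```bash
python3 - <<'E'
from h import *
q=quat(tool([-1,-.25],0.,-1))
bot.clamp()
bot.reach([.69,-.04,.26],q); s=bot.sense(); print(s["clock"],s["position"])
bot.move_straight([.672,-.037,.115],.2)
t=bot.move_straight([.48,.075,.115],.09,threshold=8)
s=bot.sense(); print(t,s["clock"],s["position"],s["ft_force"])
d0=np.load("top0.npy")
r,b,X=shelf("top"); print(r)
E
```

```text
4.75 [ 0.69005316 -0.03907257  0.25992667]
True 7.1667 [0.54782037 0.03577695 0.11582222] [14.77897953 -5.65215915 -6.03035086]
((0.4758584797382355, -0.09139582514762878), (0.15347819030284882, 0.10397321730852127), 86.02771759033203)
```

```bash
python3 - <<'E'
from h import *
p=np.array(bot.sense()["position"])
bot.move_straight(p+[.01,0,0],.1)
t=bot.move_straight(p+[-.02,0,0],.04,threshold=15); s=bot.sense(); print(t,s["position"],s["ft_force"])
bot.move_straight(p+[.1,-.0,0],.2); bot.move_straight(p+[.1,0,.15],.25)
bot.release()
q=quat(tool(np.array([np.cos(3.245),np.sin(3.245)]),np.radians(36),-1))
bot.reach([.66,.25,.15],q)
for n in("top","scene"):
    im,d=bot.grab_frame(n); cv2.imwrite(f"pics/{n}1.png",im[:,:,::-1]); np.save(n+"1.npy",d)
    r,b,X=shelf(n,d); print(n,r,b.round(3).tolist())
    for q in("lip_band","rail_band","shelf_post"): print(q,[(np.round(o["uv"],1),round(o["p"],2),ray(n,*o["uv"],{"lip_band":.132,"rail_band":.018}.get(q,0)).round(3)) for o in bot.tip_of(n,q)[:2]])
s=bot.sense();print(s["clock"],s["position"])
a=cv2.imread("pics/top1.png")[80:300,90:410];b=cv2.imread("pics/scene1.png")[100:340,60:460]
cv2.imwrite("pics/c1.png",np.hstack([cv2.resize(a,(400,275)),cv2.resize(b,(400,275))]))
E
```

```text
True [0.54826291 0.03588901 0.11671569] [12.57125295 -1.17508342 -5.53121014]
top ((0.4805484414100647, -0.034526556730270386), (0.26697206497192383, 0.10410387068986893), 85.80357360839844) [[0.4189999997615814, -0.164000004529953], [0.5230000019073486, -0.17100000381469727], [0.5419999957084656, 0.0949999988079071], [0.43799999356269836, 0.10199999809265137]]
lip_band []
rail_band []
shelf_post [(array([306.5, 218.6]), 0.93, array([ 0.482, -0.166,  0.   ]))]
scene ((0.4803784489631653, -0.03436057269573212), (0.26947537064552307, 0.11276890337467194), 85.84123229980469) [[0.414000004529953, -0.16500000655651093], [0.5270000100135803, -0.17299999296665192], [0.5460000038146973, 0.09600000083446503], [0.4339999854564667, 0.10400000214576721]]
lip_band [(array([261.2, 176.9]), 0.67, array([0.539, 0.032, 0.132])), (array([261.9, 195.1]), 0.34, array([0.601, 0.023, 0.132]))]
rail_band [(array([262. , 196.6]), 0.8, array([0.496, 0.041, 0.018]))]
shelf_post [(array([188.5, 202.8]), 0.85, array([ 0.471, -0.156,  0.   ]))]
11.4833 [0.66012197 0.24982967 0.1506596 ]
```

View pics/c1.png

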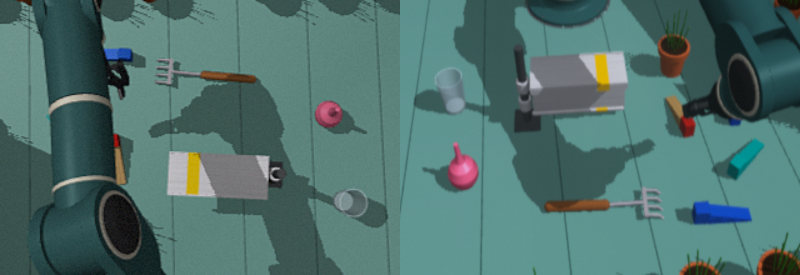

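```bash
cat >> h.py <<'E'
LEAN=np.radians(36); HG=.027
def wpose(o,yaw,h=HG):
    Rm=tool([np.cos(yaw),np.sin(yaw)],LEAN,-1)
    return np.array([o[0],o[1],h])+Rm[:,2]*bot.grip_point_offset,quat(Rm),Rm
B=np.array([.497,.039]); DN=np.array([.997,-.073]); YH=np.pi-.073
E
python3 - <<'E'
from h import *
o=[.576,.250]; yaw=3.245
p,q,Rm=wpose(o,yaw); back=p-Rm[:,2]*.09
bot.reach(back,q)
print(bot.move_straight(p,.12,threshold=10)); s=bot.sense(); print(s["position"]-p,s["ft_force"])
bot.clamp(); s=bot.sense(); print(s["grip_width"],s["finger_force"],s["position"]-p,s["ft_force"],s["clock"])
bot.move_straight(s["position"]+np.array([0,0,.03]),.1)
s=bot.sense(); print(s["grip_width"],s["position"],s["ft_force"],s["clock"])
for n in("top","scene"):
    im,d=bot.grab_frame(n); cv2.imwrite(f"pics/{n}2.png",im[:,:,::-1]); np.save(n+"2.npy",d)
cv2.imwrite("pics/c2.png",np.hstack([cv2.resize(cv2.imread(f"pics/{n}2.png")[130:250,a:a+120],(400,400)) for n,a in(("top",130),("scene",290))]))
E
```

```text
False
[9.03246429e-04 1.70230105e-05 7.44616994e-04] [-0.26914587 -0.15191954  0.57200081]
0.02734682628022671 59.23409890383482 [ 2.09372134e-04 -4.33459312e-05  2.48027587e-04] [ 1.16176962 -0.40763047  3.89730233] 13.3583
0.02761322539433337 [0.56552603 0.24904204 0.04278274] [-0.59188936 -0.06417975 -1.19877106] 13.8083
```

View pics/c2.png

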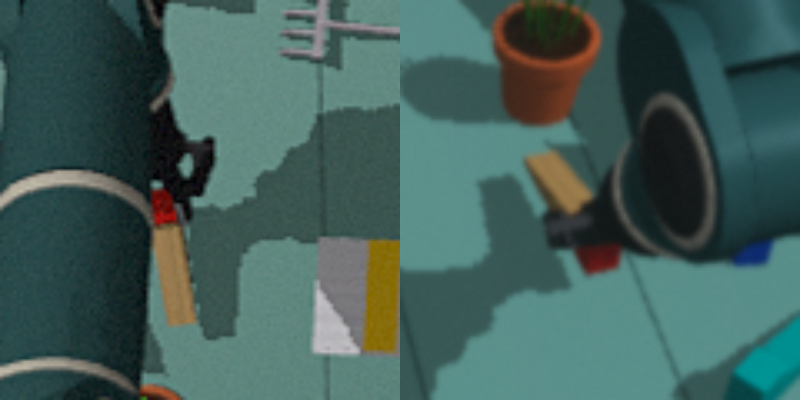

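```bash
python3 - <<'E'
from h import *
o=B+.15*DN
p,q,Rm=wpose(o,YH,HG+.025); bot.move_straight([.60,.2,p[2]+.02],.12); bot.move_straight(p,.15,ori=q)
p,q,Rm=wpose(o,YH,HG-.002)
print(bot.move_straight(p,.04,threshold=3.5)); s=bot.sense(); print(s["position"]-wpose(o,YH)[0],s["ft_force"],s["grip_width"],s["clock"])
for n in("top","scene"):
    im,d=bot.grab_frame(n); cv2.imwrite(f"pics/{n}3.png",im[:,:,::-1]); np.save(n+"3.npy",d)
    for q in("wedge_nose","rail_band","lip_band"): print(n,q,[(np.round(o["uv"],1),round(o["p"],2),ray(n,*o["uv"],{"lip_band":.132,"rail_band":.018}.get(q,0)).round(3)) for o in bot.tip_of(n,q)[:5]])
cv2.imwrite("pics/c3.png",np.hstack([cv2.resize(cv2.imread(f"pics/{n}3.png")[130:250,a:a+120],(400,400)) for n,a in(("top",190),("scene",220))]))
E
```

```text
True
[-4.16989529e-04  3.52259288e-05  4.64136472e-05] [1.29068214 0.51030365 4.91523503] 0.02715500754287797 16.4917
top wedge_nose [(array([141.6, 232.3]), 0.86, array([0.451, 0.387, 0.   ])), (array([129.1, 172.3]), 0.86, array([0.654, 0.428, 0.   ])), (array([156.8, 122.3]), 0.7, array([0.823, 0.332, 0.   ])), (array([245.1, 206. ]), 0.63, array([0.529, 0.039, 0.   ])), (array([304. , 215.2]), 0.3, array([ 0.493, -0.158,  0.   ]))]
top rail_band []
top lip_band [(array([247.4, 199. ]), 0.71, array([0.546, 0.029, 0.132]))]
scene wedge_nose [(array([412.2, 284.5]), 0.72, array([0.812, 0.341, 0.   ])), (array([421.5, 226.4]), 0.68, array([ 0.647,  0.431, -0.   ])), (array([381.6, 176.9]), 0.66, array([0.454, 0.392, 0.   ])), (array([257.5, 196.2]), 0.44, array([0.475, 0.032, 0.   ]))]
scene rail_band [(array([262.8, 197.8]), 0.71, array([0.501, 0.043, 0.018]))]
scene lip_band [(array([262.3, 176.6]), 0.68, array([0.538, 0.034, 0.132]))]
```

View pics/c3.png

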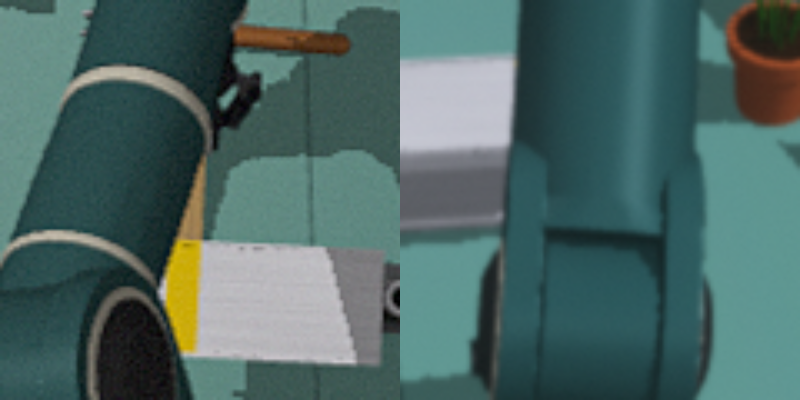

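```bash
python3 - <<'E'
from h import *
im=cv2.imread("pics/top3.png")
h,s,v=cv2.split(cv2.cvtColor(im,cv2.COLOR_BGR2HSV))
yel=(h>20)&(h<32)&(s>150); wood=(h>=8)&(h<=21)&(s>70)&(s<190)
S=np.array([DN,[-DN[1],DN[0]]])  # front, along
for r in range(168,245,3):
    c=np.where(yel[r,220:275])[0]+220; w=np.where(wood[r,235:260])[0]+235
    f=lambda u,z:(S@(ray("top",u,r,z)[:2]-B)*1e3).round(1)
    print(r,(c.min(),c.max(),f(c.min()-.5,.14),f(c.max()+.5,.14)) if len(c)>2 else "", (w.min(),w.max(),f(w.max()+.5,.015)) if len(w)>2 else "")
# same yellow analysis in picture 1 (band unobstructed)
im=cv2.imread("pics/top1.png"); h,s,v=cv2.split(cv2.cvtColor(im,cv2.COLOR_BGR2HSV)); yel=(h>18)&(h<34)&(s>130)
m=np.zeros_like(yel);m[180:250,220:275]=1; yy,xx=np.where(yel&m); P=np.array([S@(ray("top",u,r,.141)[:2]-B) for u,r in zip(xx,yy)])*1e3
print(len(P),P.mean(0),P.min(0),P.max(0))
for q in [wpose(B+.045*DN,YH)]: print(bot.ik(q[0],q[1]))
E
```

```text
168  
171  
174  
177  
180  
183  (np.int64(248), np.int64(250), array([109.3, -12.5]))
186  (np.int64(247), np.int64(250), array([ 99.2, -13. ]))
189  (np.int64(246), np.int64(250), array([ 89.2, -13.5]))
192  (np.int64(245), np.int64(250), array([ 79.2, -14. ]))
195  (np.int64(244), np.int64(250), array([ 69.2, -14.4]))
198  (np.int64(243), np.int64(250), array([ 59.2, -14.9]))
201  (np.int64(243), np.int64(250), array([ 49.2, -15.4]))
204 (np.int64(241), np.int64(249), array([32.7, 13. ]), array([ 33.9, -14. ])) 
207 (np.int64(241), np.int64(249), array([23.7, 12.6]), array([ 24.9, -14.4])) 
210 (np.int64(240), np.int64(249), array([14.5, 15.2]), array([ 15.9, -14.9])) 
213 (np.int64(240), np.int64(248), array([ 5.5, 14.7]), array([  6.8, -12.3])) 
216 (np.int64(240), np.int64(248), array([-3.5, 14.3]), array([ -2.2, -12.7])) 
219 (np.int64(240), np.int64(248), array([-12.4,  13.8]), array([-11.2, -13.1])) 
222 (np.int64(240), np.int64(248), array([-21.4,  13.4]), array([-20.2, -13.6])) 
225 (np.int64(241), np.int64(248), array([-30.2,  10. ]), array([-29.1, -14. ])) 
228 (np.int64(242), np.int64(248), array([-39. ,   6.5]), array([-38.1, -14.4])) 
231 (np.int64(242), np.int64(248), array([-48. ,   6.1]), array([-47. , -14.8])) 
234 (np.int64(243), np.int64(247), array([-56.8,   2.7]), array([-56.1, -12.3])) 
237  
240  
243  
313 [-9.50434784 -0.23002133] [-59.37466997 -14.36981576] [39.84677656 13.91843163]
[-0.38390172  0.9553525   0.47848484  1.51163678 -0.40958852  1.42706546
  1.73879667]
```

```bash
cat >> h.py <<'E'
def plate_z(tag=None):
    im,d=bot.grab_frame("top"); P=cloud("top",d)
    if tag: cv2.imwrite(f"pics/top{tag}.png",im[:,:,::-1])
    m=(abs(P[...,0]-.475)<.035)&(P[...,1]>-.12)&(P[...,1]<-.0)&(P[...,2]>.12)&(P[...,2]<.18)
    r=shelf("top",d)[0]; return np.median(P[m][:,2])*1e3,m.sum(),r[2]
E
python3 - <<'E'
from h import *
P0=cloud("top",np.load("top3.npy")); 
z0=bot.sense()["position"][2]-wpose(B,YH)[0][2]; print(z0,plate_z())
for a,v in((.075,.08),(.065,.03),(.055,.03),(.045,.03)):
    p,q,_=wpose(B+a*DN,YH); t=bot.move_straight(p,v,threshold=45); s=bot.sense()
    print(a,t,(s["position"]-p).round(4),s["ft_force"].round(1),round(s["grip_width"],4),plate_z(),s["clock"])
    if t: break
E
```

```text
4.133164635474959e-05 (np.float64(141.3300228300074), np.int64(935), 34.11136245727539)
0.075 False [-0.0003  0.0001  0.0001] [-4.9  1.8  6.7] 0.0274 (np.float64(141.42334091123777), np.int64(930), 68.87218475341797) 18.0167
0.065 False [ 0.0001 -0.0001  0.    ] [-1.1 -0.2  6.1] 0.0271 (np.float64(141.483015069642), np.int64(930), 68.52690124511719) 18.55
0.055 False [ 0.001  -0.0001 -0.    ] [ 5.2 -0.7  4.8] 0.0274 (np.float64(141.96946823046986), np.int64(932), 68.30396270751953) 19.0833
0.045 False [ 0.0012 -0.0002 -0.    ] [ 6.8 -0.9  3. ] 0.0274 (np.float64(144.37459817109755), np.int64(932), 68.14956665039062) 19.6167
```

```bash
python3 - <<'E'
from h import *
p,q,Rm=wpose(B+.039*DN,YH); t=bot.move_straight(p,.03,threshold=45); s=bot.sense()
print(t,(s["position"]-p).round(4),s["ft_force"].round(1),plate_z())
bot.pause(.3); bot.release(); bot.pause(.4); s=bot.sense(); print(s["grip_width"],s["ft_force"].round(1),plate_z())
bot.move_straight(s["position"]-Rm[:,2]*.12,.12); print(plate_z())
s=bot.sense(); bot.move_straight(s["position"]+np.array([.02,0,.15]),.25)
bot.reach([.45,.42,.38],quat(tool([-1,0],0.,-1))); bot.pause(.3)
print(plate_z("4"),bot.sense()["clock"])
im,d=bot.grab_frame("scene"); cv2.imwrite("pics/scene4.png",im[:,:,::-1])
cv2.imwrite("pics/c4.png",np.hstack([cv2.resize(cv2.imread(f"pics/{n}4.png")[100:260,a:a+160],(400,400)) for n,a in(("top",170),("scene",180))]))
E
```

```text
False [ 0.0014 -0.0002 -0.    ] [ 8.6 -0.1  3.1] (np.float64(145.47095046817958), np.int64(932), 68.0952377319336)
0.08535782974258087 [-1.1  0.3  0.8] (np.float64(145.5560592541779), np.int64(932), 67.71818542480469)
(np.float64(145.6148058123874), np.int64(937), 64.49923706054688)
(np.float64(145.54288542539152), np.int64(933), 86.10365295410156) 25.35
```

View pics/c4.png

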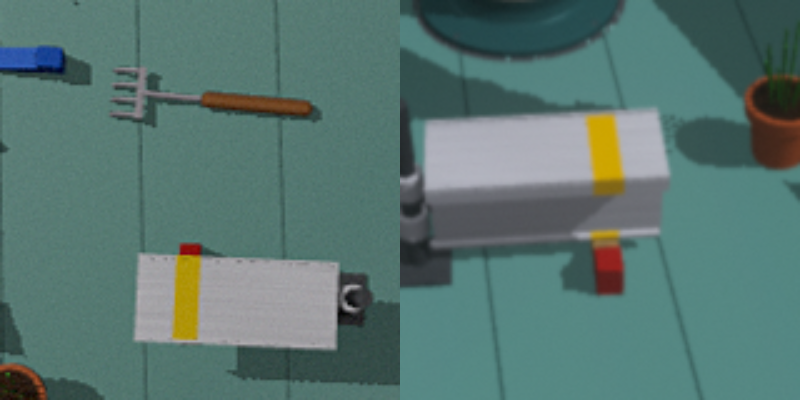

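The pictures show the wedge square under the yellow band, with its red block at about (610, 270) in the right crop. The shelf is still home and raised about 4.2 mm, and the other things have not moved.

```bash
python3 -c "
from bench import bot
print(bot.job_done())"
```

```text
the job is handed in; nothing more can be done
None
```

The shelf is home against its stop, and the wooden wedge is jammed squarely under the rail at the yellow band, holding the shelf up about 4 mm; the gripper has let go and backed clear, the pot, beaker, bulb and rake were not touched, and the job was handed in at about 25 s.

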